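Put the butter away in a drawer bank that lets out one drawer at a time

ROBOT

A 6-joint arm with a two-finger parallel gripper is mounted at the origin on a cart in front of the work surface, level with it; the furniture and walls round the work are solid. World frame = base frame: x ahead of the robot, y to its left, z up, the work surface at z = 0. Lengths are in m, angles in rad, forces in N, time in s.
With the tool pointing down it reaches from about 0.325 to 0.85 m from the base axis. Payload 15.5 kg.
Tool frame: the origin (TCP) lies on the mounting face of the last link; the fingertips stand 191 mm ahead of it and the grasp point (between the pads) lies 172 mm ahead of it; z points along the fingers, y is the direction in which the jaws open and shut (so a half turn about z gives the same grasp; the last joint's range is limited). The gripper opens to 91 mm and grips with 3 to 60 N. Pads are 32 mm wide; open, the fingers measure 118 mm over their backs; the gripper's body (76 mm by 178 mm) begins 60 mm behind the grasp point.
Start: joints at [-1.427, 0.494, 1.345, -0, 1.302, -0.096], TCP at [0.148, -0.607, 0.405] pointing down, gripper open.
Joint ranges: [-2.91, 2.91], [-0.82, 2.16], [0.22, 2.67], [-1.22, 4.37], [0.12, 2.79], [-3.08, 3.08]. Speed limits (rad/s): [1.89, 1.89, 2.57, 3.01, 3.01, 3.01].

INTERFACE

Orientations are given as a unit quaternion [w, x, y, z].
In Python, from plant import status, vision, env, masks_of gives the robot as it stands.
- The arm moves only by the shell command python3 -m crank 'ROWS'. ROWS is JSON, a list of rows, each a list of 7 numbers: the shift along the tool's x, y, z in m, then the turn, a rotation vector about the tool's x, y, z in rad, then the closure in counts, from 0 (fully open) to 255 (shut). In form: [[tx, ty, tz, wx, wy, wz, jaw], ...]. A call has 1 to 20 rows; each row is the pose to reach, as a shift and turn from the pose measured when the call began, along the tool's axes at that moment; what a row does not reach only later rows make up. A row lasts 1/8 s, in which the tool goes at most 62.5 mm and 10.7 degrees, less where a joint would pass 70% of its speed; a pose out of reach is approached as far as the arm can. A call with a gripper value outside its range is refused whole. The fingers move at their own pace and stop on an object; the grip force is fixed at half the most. Time passes only in rows, so rows that repeat a pose let the fingers close. It gives the time, the measured TCP pose, the force and the opening at its end, in the units of the state.
- status.read_state(): the state, without advancing time (a new reading comes with each control period).
- vision.snapshot(name): name is "scene" or "top"; returns (picture, depth): 420x560x3 uint8, red, green, blue; 420x560 float32, m along the optical axis (not along the pixel's ray), 0 where there is no reading.
- vision.calibration(name): a dict with "camera_matrix" (3x3 intrinsics, pixels), "cam_to_world" (4x4, takes a point from camera to world coordinates). Camera axes: x right, y down, z forward; pixel columns grow to the right and rows downward; lengths in m; the calibration is good to about 2 mm. A picture is of the moment at which its call begins. calibration takes no time and is no camera call.
- env.sign_off(): hands the job in, once; it reports no verdict.
Trained networks look in the newest picture that a camera, given by its name, has taken for a name from the list of things; names that differ only in an ending like _2 or _b are one class to them, and where a whole thing is asked for, a point or a joint stands for the part that bears it (a point fixed in the world has none). Each returns a list of dicts, best first, with "p" (0 to 1); they miss things now and then, are a little off and sometimes report something else, mostly with a low value. They report only what shows in the picture. A call takes as long as a camera call.
- masks_of(label, camera): "pixels" (420x560 bool, what is visible of it) and "point" ([column, row] in pixels, amid what is visible of it).
The state is a dict: "time_s": time; "qpos": joint angles; "joint_vel": joint speeds; "effort": joint torques, N m; "position": TCP position; "orientation": TCP orientation; "ft_force": force on the tool from outside, world axes, zero at the start; "ft_torque": the same for the moment, N m; "finger_gap": opening from 0.0 (shut) to 1.0 (fully open).
Only numpy, scipy, OpenCV 4.12 (cv2) and the standard library are available. Lean on these libraries where they do the work, as an engineer would, in place of code of your own. Each camera call takes 0.05 s, during which the arm holds its last target. There are 200 camera calls.

TASK

Put the piece of butter from the top of the steel drawer bank away in the drawer with the card frame on its front, and leave all three drawers latched fully home. The drawers are push-to-open, and an interlock lets only one be out at a time: the plain drawer that was left out blocks the other two until it is latched home. Lay the butter in without dropping it, and leave the cheeses on and round the bank where they are.

Things in the scene. Friction and masses are not known exactly. Their poses are not given: they have to be found in the camera images.
- bank: Low steel cabinet fixed on the deck, 150 deep (x) x 387 wide (y) x 66 mm high, with a 9 mm ledge along the back of its flat top. Origin: centre of its underside; x points from the drawer fronts to the back, y left along the row. Three equal drawers side by side at 125 mm pitch (y = +125, 0, -125); which is in which place differs each time.
- drawer_frame (a joint): Drawer whose front has a dark steel card frame (66 x 36 mm, blank card) on a dark clip that wraps over the top edge. Metres out along the bank's -x: -0.002 to 0.003 latched home, 0.085 out, -0.012 pressed to its end stop. No handle: if latched and not blocked, press the front to the end stop (12 mm, about 4 N, then solid) and let go: a spring brings it out in about 1.5 s.
- drawer_plain_a (a joint): Drawer with a plain front, same values and behaviour; it was left out (0.078 to 0.085). To latch any drawer, push its front in steadily (1 to 5 N, no faster than 0.1 m/s near the end) past home right to the end stop at -0.012 and let go: it settles home. Stopping short lets it spring out again.
- drawer_plain_b (a joint): The other plain-fronted drawer, same values and behaviour, latched home at the start; it can stay so. While one drawer is out the others are blocked: pressed with 15 N, a blocked front gives only about 3 mm, feels solid and stays latched.
- front_frame (a point): Centre of the outer face of the framed drawer's front, 36 mm above the deck; moves with the drawer. The panel is 121 mm wide, 10 mm thick, from 6 to 66 mm above the deck. With the drawer home this face is 100 mm in front of the bank's origin and the panel stands 15 mm clear of the cabinet. Axes as the bank's.
- front_plain_a (a point): The same point on the front of drawer_plain_a.
- front_plain_b (a point): The same point on the front of drawer_plain_b.
- tray_frame (a point): Point on the framed drawer's inside floor (21 mm above the deck), midway across, 50 mm behind the inner face of its front: the middle of the open part when it is out. Axes as the bank's. Inside it is 107 mm wide (y), 145 mm long (x), walls 29 mm high; when out, about 100 mm of its length is open to the top.
- butter_center (a point): Centre of a yellow butter piece, 45 (its x) x 63 (its y) x 22 mm high, lying loose on the bank's top (66 mm above the deck), half-way up. Grip it across its 45 mm width.
- wedge: Pale cheese wedge, 72 x 107 x 40 mm, lying on the right-hand end of the bank's top; origin at the centre of its underside. Leave it.
- rind_block: Block with a black rind on top, 140 x 109 x 63 mm, on the deck right of the bank; origin at its underside. Leave it.
- brick: Small brick of hard cheese, 57 x 92 x 40 mm, on the deck right of the bank, at the back; origin at its underside. Leave it.
- scamorza: Pear-shaped cheese, 72 mm across, 87 mm high, on the deck left of the bank, at the back; origin at its underside. Leave it.

How it is judged:
At the end, for the whole second after the job is handed in: All three drawers are latched home, each within 5 mm, and the butter lies at rest inside the framed drawer (value of joint drawer_frame between -0.005 and 0.005 m and value of joint drawer_plain_a between -0.005 and 0.005 m and value of joint drawer_plain_b between -0.005 and 0.005 m and x of butter_center in the frame of tray_frame between -0.048 and 0.092 m and y of butter_center in the frame of tray_frame between -0.053 and 0.053 m and z of butter_center in the frame of tray_frame between 0.004 and 0.033 m and linear speed of butter below 0.02 m/s); the robot touches nothing.
It fails at once if the butter is dropped or flung (moves faster than 0.8 m/s with no finger touching it) (linear speed of butter above 0.8 m/s and contact force between the fingers and butter below 0.01 N).
It fails at once if a cheese on or round the bank is pushed more than 30 mm from its place (distance of any of wedge, rind_block, brick, scamorza from where it was at the start of the episode above 0.03 m).
It also fails if it takes over 69 s, if anything falls off the work surface, if the arm or the gripper's body presses on something with over 40 N, if the wrist force passes 120 N, or if a joint passes its speed limit or range.

## Working session

There is one attempt and no reset: what is moved stays moved. The work goes in short steps, Python scripts to look and compute and a shell command to move; the robot and the scene stay as the last step left them, time stands still between calls to the robot, and variables do not carry over. Pictures are saved under pics/ and viewed, about 8 in all and at most 12, crops included, and the job is handed in when it is done.

```bash
mkdir -p pics; cat > h.py <<'E'
import numpy as np, cv2
from plant import status, vision, env, masks_of
from scipy.spatial.transform import Rotation as R
def snap(n,save=None):
    im,d=vision.snapshot(n)
    if save: cv2.imwrite('pics/'+save,im[:,:,::-1])
    return im,d
def cloud(n,d):
    c=vision.calibration(n);K=np.array(c['camera_matrix']);T=np.array(c['cam_to_world'])
    v,u=np.indices(d.shape)
    P=np.stack([(u-K[0,2])/K[0,0]*d,(v-K[1,2])/K[1,1]*d,d],-1)@T[:3,:3].T+T[:3,3]
    P[d<=0]=np.nan
    return P
def tool():
    s=status.read_state();q=s['orientation'];r=R.from_quat([q[1],q[2],q[3],q[0]])
    return np.array(s['position']),r,s
E
python3 - <<'E'
from h import *
np.set_printoptions(precision=4,suppress=True)
p,r,s=tool();print(s['time_s'],p);print(r.as_matrix())
for n in('scene','top'):
    im,d=snap(n,n+'0.png');P=cloud(n,d)
    print(n,np.array(vision.calibration(n)['cam_to_world'])[:3,3])
    for l in('bank','butter_center','front_frame','front_plain_a','wedge','scamorza','rind_block','brick'):
        for m in masks_of(l,n)[:3]:
            Q=P[m['pixels']];Q=Q[~np.isnan(Q[:,0])]
            if len(Q)>5: print(l,round(m['p'],2),[int(x) for x in m['point']],len(Q),'med',np.median(Q,0),'lo',np.percentile(Q,3,0),'hi',np.percentile(Q,97,0))
E
```

```text
0.0 [ 0.1478 -0.6071  0.4041]
[[ 0.9716  0.2365 -0.0002]
 [ 0.2365 -0.9716  0.0012]
 [ 0.0001 -0.0012 -1.    ]]
scene [0.1286 0.8049 0.7208]
bank 0.57 [231, 226] 6199 med [0.6628 0.105  0.0654] lo [ 0.5915 -0.1554  0.0064] hi [0.7368 0.2049 0.0724]
bank 0.18 [373, 169] 1468 med [ 0.4777 -0.3214  0.0528] lo [ 0.4226 -0.4007  0.0051] hi [ 0.5437 -0.3097  0.0595]
butter_center 0.93 [247, 229] 502 med [0.6225 0.1009 0.0858] lo [0.5939 0.0679 0.0656] hi [0.6557 0.1189 0.0897]
butter_center 0.55 [317, 206] 1517 med [ 0.5364 -0.1249  0.0277] lo [ 0.486  -0.1711  0.0163] hi [ 0.6091 -0.0564  0.0659]
front_frame 0.64 [252, 259] 996 med [0.564  0.1454 0.0392] lo [0.5607 0.0806 0.0122] hi [0.6138 0.1946 0.0681]
front_plain_a 0.86 [322, 212] 1626 med [ 0.5382 -0.1243  0.0273] lo [ 0.4861 -0.1718  0.012 ] hi [ 0.6108 -0.0562  0.0659]
front_plain_a 0.82 [284, 227] 732 med [0.5653 0.0112 0.0385] lo [ 0.5633 -0.0455  0.0102] hi [0.6149 0.0693 0.0668]
front_plain_a 0.57 [247, 227] 488 med [0.6227 0.101  0.0859] lo [0.5941 0.0686 0.0664] hi [0.654  0.1194 0.0897]
wedge 0.86 [277, 172] 577 med [ 0.6605
[... 1212 characters left out ...]
5 -0.0641  0.0658]
front_plain_a 0.61 [274, 213] 505 med [0.5776 0.0087 0.024 ] lo [ 0.5631 -0.0457  0.0163] hi [0.5928 0.0623 0.0668]
wedge 0.71 [327, 178] 766 med [ 0.6721 -0.1263  0.104 ] lo [ 0.6514 -0.1611  0.0653] hi [ 0.7115 -0.0735  0.1076]
scamorza 0.92 [170, 176] 566 med [0.6738 0.2808 0.0646] lo [0.6481 0.2571 0.035 ] hi [0.7063 0.3141 0.084 ]
scamorza 0.15 [272, 214] 521 med [0.5783 0.0112 0.0249] lo [ 0.5631 -0.0433  0.0152] hi [0.5935 0.0624 0.067 ]
rind_block 0.6 [415, 253] 2226 med [ 0.4846 -0.359   0.0553] lo [ 0.426  -0.4119  0.0234] hi [ 0.5452 -0.3138  0.0595]
brick 0.82 [420, 198] 751 med [ 0.6328 -0.3819  0.0352] lo [ 0.6039 -0.4266 -0.0025] hi [ 0.6637 -0.3426  0.0397]
```

```bash
python3 -c "
import cv2,numpy as np
a=[cv2.imread('pics/%s0.png'%n) for n in('scene','top')]
cv2.imwrite('pics/both0.png',cv2.resize(np.vstack(a),(560,840))[:, :]) if 0 else None"; ls pics
```

```text
scene0.png
top0.png
```

View pics/scene0.png

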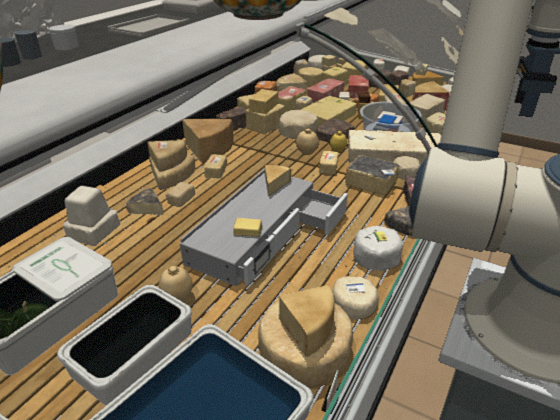

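View pics/top0.png

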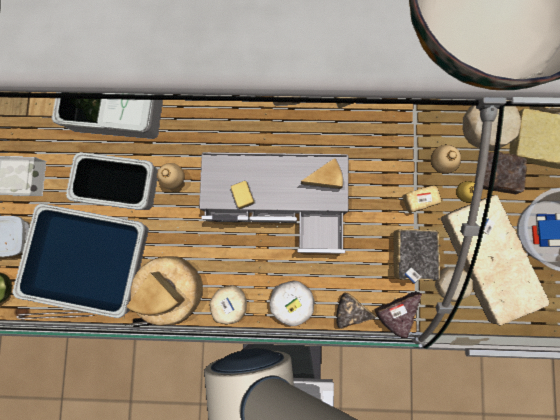

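The scene picture shows the plain drawer out at about (320,212), the framed one at (255,258) and the butter at (247,229). From above, the framed drawer is on the left at (226,218), plain_b in the middle and plain_a out on the right at (321,231). The butter at (240,193) is turned slightly, and a rail runs at columns 430–490. Next I fit the bank and butter poses and check the height of the obstacles.

```bash
python3 - <<'E'
from h import *
np.set_printoptions(precision=4,suppress=True,linewidth=200)
im,d=snap('top');P=cloud('top',d)
def rect(l,n,lo,hi):
    m=masks_of(l,n)[0]['pixels'];Q=P[m];Q=Q[(Q[:,2]>lo)&(Q[:,2]<hi)]
    print(l,len(Q),cv2.minAreaRect((Q[:,:2]*1000).astype(np.float32)),np.median(Q[:,2]));return Q
Q=rect('bank','top',.06,.07)
rect('butter_center','top',.082,.095)
rect('front_plain_a','top',.058,.072)
rect('front_frame','top',.058,.075)
# back-edge & front-edge line fits on bank top
for nm,f in(('front',np.min),):
    b=np.arange(-.17,.2,.01);e=[(y,np.percentile(Q[abs(Q[:,1]-y)<.006][:,0],2)) for y in b if (abs(Q[:,1]-y)<.006).sum()>10]
    print(np.polyfit(*np.array(e).T,1))
# drawer front edges
for y0,lab in((-.118,'a'),(.01,'b'),(.135,'f')):
    S=P[(abs(P[...,1]-y0)<.07)&(P[...,0]<.585)&(P[...,0]>.44)&(P[...,2]>.058)&(P[...,2]<.08)]
    print(lab,len(S),cv2.minAreaRect((S[:,:2]*1000).astype(np.float32)))
# height map
for X in np.arange(.1,.85,.05):
    print(round(X,2),[int(1000*np.nanmax(S)) if len(S:=P[(abs(P[...,0]-X)<.025)&(abs(P[...,1]-Y)<.025)][:,2]) else -1 for Y in np.arange(-.7,.36,.05)])
E
```

```text
bank 6934 ((663.2684326171875, 9.37628173828125), (147.8011932373047, 387.2759094238281), 0.4058559834957123) 0.06522525754559677
butter_center 382 ((627.1437377929688, 88.83313751220703), (60.92656326293945, 42.83180236816406), 22.100772857666016) 0.08716864169864263
front_plain_a 184 ((568.375732421875, 8.394962310791016), (10.118329048156738, 118.81314849853516), 0.5833771824836731) 0.0644510642113783
front_frame 231 ((571.2452392578125, 132.26470947265625), (118.48824310302734, 28.199331283569336), 84.89323425292969) 0.06619365326951043
[-0.0071  0.5926]
a 194 ((503.0281066894531, -94.59842681884766), (152.6901397705078, 70.13725280761719), 57.53993606567383)
b 201 ((556.7717895507812, -6.366455078125), (160.73489379882812, 71.6451416015625), 59.94048309326172)
f 239 ((566.6104736328125, 128.57354736328125), (13.663643836975098, 127.1917495727539), 1.0646661520004272)
0.1 [-1, -1, -1, -1, -1, -1, -1, -1, -1, -1, -1, 5, 3, -157, -461, -485, -499, -1, -1, -1, -1, -1]
0.15 [-1, -1, -1, -1, -1, -1, -1, -1, -1, -1, -1, 3, 4, 2, -1, -1, 305, -1, -1, -1, -1, -1]
0.2 [-1, -1, -1, -1, -1,
[... 534 characters left out ...]
1, 77, 123, 74]
0.5 [58, 77, 61, 319, 59, 58, 333, 321, 59, 3, 4, 69, 69, 67, 5, 4, 4, 4, 4, 5, 6, 53]
0.55 [66, 76, 76, 61, 59, 59, 360, 343, 58, 3, 3, 50, 25, 68, 68, 68, 70, 71, 69, 5, 5, 53]
0.6 [64, 77, 60, 61, 58, 61, 381, 368, 4, 3, 68, 70, 69, 69, 70, 90, 91, 70, 69, 5, 4, 65]
0.65 [76, 76, 52, 58, 70, 39, 401, 383, 4, 4, 69, 107, 109, 108, 70, 91, 92, 70, 71, 73, 84, 65]
0.7 [1, 47, 46, 47, 53, 73, 553, 553, 553, 3, 68, 109, 109, 70, 70, 71, 70, 71, 71, 74, 90, 64]
0.75 [50, 49, 46, 45, 437, 507, 550, 499, 553, 552, 440, 440, 441, 440, 441, 440, 441, 440, 441, 441, 442, 441]
0.8 [50, 59, 64, 63, 59, 494, 480, 466, 467, 553, 553, 441, 442, 442, 441, 442, 442, 441, 442, 442, 442, 442]
```

```bash
python3 -m crank '[[0,0,-0.05,0,0,0,255],[0,0,-0.1,0,0,0,255],[0.04,-0.04,-0.1,0,0,0.02,255],[0.08,-0.085,-0.1,0,0,0.05,255],[0.12,-0.126,-0.1,0,0,0.07,255],[0.16,-0.169,-0.1,0,0,0.1,255],[0.2,-0.211,-0.1,0,0,0.12,255],[0.24,-0.253,-0.1,0,0,0.14,255],[0.28,-0.295,-0.1,0,0,0.17,255],[0.32,-0.337,-0.1,0,0,0.19,255],[0.36,-0.379,-0.1,0,0,0.22,255],[0.39,-0.411,-0.1,0,0,0.232,255],[0.39,-0.411,-0.1,0,0,0.232,255],[0.39,-0.411,-0.1,0,0,0.232,255]]'; python3 -c "
from h import *
p,r,s=tool();print(p,r.as_euler('xyz',degrees=True),s['ft_force'],s['finger_gap'])"
```

```text
time_s: 2.9
position: [0.4294, -0.1159, 0.5047]
orientation: [0.0, 1.0, 0.004, -0.0]
ft_force: [0.6, -0.3, -0.1]
finger_gap: 0.006
[ 0.42939404 -0.11588018  0.50474738] [1.79984702e+02 6.11273922e-03 4.27763628e-01] [ 0.64970742 -0.26291619 -0.11502771] 0.006270734313915675
```

```bash
python3 -m crank '[[0.022,0,0.05,0,0,0,255],[0.022,0,0.1,0,0,0,255],[0.022,0,0.15,0,0,0,255],[0.022,0,0.2,0,0,0,255],[0.022,0,0.24,0,0,0,255],[0.022,0,0.27,0,0,0,255],[0.022,0,0.285,0,0,0,255],[0.022,0,0.285,0,0,0,255],[0.022,0,0.285,0,0,0,255]]'; python3 -c "
from h import *
p,r,s=tool();print(p,s['ft_force'])
snap('scene','s1.png')"
```

```text
time_s: 4.03
position: [0.4514, -0.1165, 0.2203]
orientation: [0.0, 1.0, 0.003, 0.0]
ft_force: [-0.6, -0.6, 0.2]
finger_gap: 0.005
[ 0.45136699 -0.11650859  0.22033814] [-0.60207784 -0.57344943  0.20751416]
```

View pics/s1.png

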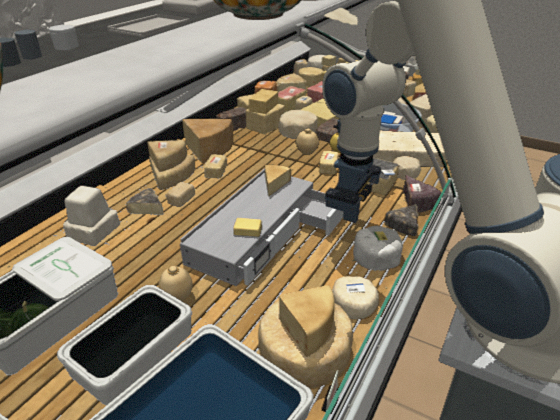

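The gripper stands at about (345,205), just in front of the open drawer. I push next.

```bash
python3 -m crank '[[0.01,0,0,0,0,0,255],[0.02,0,0,0,0,0,255],[0.03,0,0,0,0,0,255],[0.04,0,0,0,0,0,255],[0.05,0,0,0,0,0,255],[0.06,0,0,0,0,0,255],[0.07,0,0,0,0,0,255],[0.08,0,0,0,0,0,255],[0.088,0,0,0,0,0,255],[0.094,0,0,0,0,0,255],[0.1,0,0,0,0,0,255]]'; python3 -m crank '[[0.003,0,0,0,0,0,255],[0.006,0,0,0,0,0,255]]'
```

```text
time_s: 5.45
position: [0.5517, -0.1157, 0.2205]
orientation: [0.0, 1.0, 0.003, 0.0]
ft_force: [-4.1, -0.6, 0.9]
finger_gap: 0.001
time_s: 5.7
position: [0.5579, -0.1156, 0.2205]
orientation: [0.0, 1.0, 0.003, 0.0]
ft_force: [-3.7, -0.9, 1.4]
finger_gap: 0.004
```

```bash
python3 -m crank '[[0.003,0,0,0,0,0,255],[0.005,0,0,0,0,0,255]]'
```

```text
time_s: 5.95
position: [0.5619, -0.1156, 0.2204]
orientation: [0.0, 1.0, 0.004, -0.001]
ft_force: [-18.8, -3.6, 12.8]
finger_gap: 0.001
```

```bash
python3 -m crank '[[-0.02,0,0,0,0,0,255],[-0.04,0,0,0,0,0,255],[-0.04,0,0,0,0,0,255],[-0.04,-0.05,0,0,0,0,255],[-0.04,-0.1,0,0,0,0,255],[-0.04,-0.15,0,0,0,0,255],[-0.04,-0.2,0,0,0,0,255],[-0.04,-0.235,0,0,0,0,255],[-0.04,-0.251,0,0,0,0,255],[-0.04,-0.251,0,0,0,0,255]]'; cat > fronts.py <<'E'
from h import *
import sys
n=sys.argv[1] if len(sys.argv)>1 else 'top'
im,d=snap(n,sys.argv[2] if len(sys.argv)>2 else None);P=cloud(n,d)
# scan for panel top edges in strips
for y0 in(-.115,-.14,-.09,.01,-.02,.04,.135,.10,.165):
    S=P[(abs(P[...,1]-y0)<.008)&(P[...,0]<.6)&(P[...,0]>.43)&(P[...,2]>.056)&(P[...,2]<.075)]
    print(y0,len(S),np.round(np.percentile(S[:,0],[2,20,50]),4) if len(S) else '')
print(tool()[0],tool()[2]['time_s'])
E
python3 fronts.py
```

```text
time_s: 7.2
position: [0.5207, 0.1357, 0.2204]
orientation: [0.0, 1.0, 0.004, -0.001]
ft_force: [-0.3, -0.1, 0.1]
finger_gap: 0.002
-0.115 53 [0.5638 0.5662 0.5716]
-0.14 43 [0.5641 0.5666 0.5721]
-0.09 54 [0.5635 0.5656 0.5736]
0.01 50 [0.5634 0.5659 0.5896]
-0.02 53 [0.5639 0.5664 0.5717]
0.04 58 [0.563  0.5652 0.5731]
0.135 0 
0.1 38 [0.5628 0.5663 0.5894]
0.165 0 
[0.52059933 0.13492942 0.22040122] 7.25
```

Drawer plain_a is latched home. Next I press the framed front.

```bash
python3 -m crank '[[0.01,0,0,0,0,0,255],[0.02,0,0,0,0,0,255],[0.026,0,0,0,0,0,255],[0.031,0,0,0,0,0,255],[0.035,0,0,0,0,0,255],[0.037,0,0,0,0,0,255]]'; python3 -m crank '[[0.002,0,0,0,0,0,255],[0.003,0,0,0,0,0,255]]'
```

```text
time_s: 8.0
position: [0.5576, 0.1351, 0.2202]
orientation: [0.0, 1.0, 0.004, -0.001]
ft_force: [-2.6, -1.3, -0.3]
finger_gap: 0.007
time_s: 8.25
position: [0.56, 0.1351, 0.2201]
orientation: [0.0, 1.0, 0.004, -0.002]
ft_force: [-10.7, -2.2, 8.5]
finger_gap: 0.007
```

```bash
python3 -m crank '[[-0.06,0,0,0,0,0,255],[-0.108,0,0,0,0,0,255],[-0.108,0,-0.06,0,0,0,200],[-0.108,0,-0.12,0,0,0,100],[-0.108,0,-0.15,0,0,0,100],[-0.108,0,-0.15,0,0,0,100],[-0.108,0,-0.15,0,0,0,100],[-0.108,0,-0.15,0,0,0,100],[-0.108,0,-0.15,0,0,0,100],[-0.108,0,-0.15,0,0,0,100],[-0.108,0,-0.15,0,0,0,100],[-0.108,0,-0.15,0,0,0,100],[-0.108,0,-0.15,0,0,0,100]]'; python3 fronts.py scene s2.png; python3 - <<'E'
from h import *
im,d=snap('scene');P=cloud('scene',d)
m=masks_of('butter_center','scene')[0];Q=P[m['pixels']];Q=Q[(Q[:,2]>.083)&(Q[:,2]<.095)]
print(m['p'],len(Q),cv2.minAreaRect((Q[:,:2]*1000).astype(np.float32)))
E
```

```text
time_s: 9.88
position: [0.4527, 0.1345, 0.3707]
orientation: [0.0, 1.0, 0.004, -0.002]
ft_force: [0.4, 0.3, 0.1]
finger_gap: 0.611
-0.115 0 
-0.14 0 
-0.09 0 
0.01 46 [0.5629 0.5658 0.5818]
-0.02 19 [0.5909 0.5916 0.5933]
0.04 48 [0.5637 0.565  0.572 ]
0.135 71 [0.4843 0.4858 0.4935]
0.1 64 [0.4853 0.4896 0.5899]
0.165 81 [0.4836 0.4868 0.4947]
[0.45271865 0.13444852 0.37067148] 9.925
0.93 292 ((625.6756591796875, 94.60491943359375), (61.57387924194336, 42.62561798095703), 30.321048736572266)
```

View pics/s2.png

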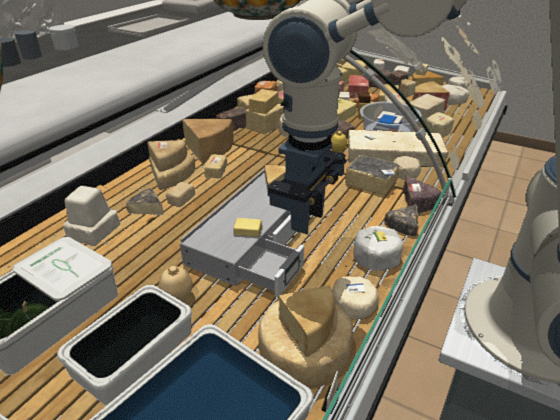

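The framed drawer is out at (275,255). The two views disagree about the butter's pose by about 6 mm and 8°, so I refine it by colour.

```bash
python3 - <<'E'
from h import *
ims=[]
for n in('top','scene'):
    im,d=snap(n);P=cloud(n,d)
    m=masks_of('butter_center',n)[0];u,v=[int(x) for x in m['point']]
    hsv=cv2.cvtColor(im,cv2.COLOR_RGB2HSV);c=hsv[v,u]
    k=(abs(hsv[...,0].astype(int)-c[0])<8)&(hsv[...,1]>100)
    w=np.zeros_like(k);w[v-25:v+25,u-25:u+25]=1;k&=w
    # intersect rays with the butter's top plane z=.088 -> rectified 1 mm picture
    c=vision.calibration(n);K=np.array(c['camera_matrix']);T=np.array(c['cam_to_world'])
    X,Y=np.meshgrid(np.arange(.56,.70,.0005),np.arange(.03,.16,.0005))
    W=np.stack([X,Y,0*X+.088],-1);C=(W-T[:3,3])@T[:3,:3];C=C/C[...,2:]
    uv=(C@K.T)[...,:2].astype(np.float32)
    o=cv2.remap(im,uv[...,0],uv[...,1],cv2.INTER_LINEAR)
    Q=P[k];Q=Q[(Q[:,2]>.084)&(Q[:,2]<.094)]
    r=cv2.minAreaRect((Q[:,:2]*1000).astype(np.float32));print(n,k.sum(),r)
    for (cx,cy,a,col) in((627,89,22,(255,0,0)),(626,94,30,(0,0,255)),(626,92,26,(0,255,0))):
        b=cv2.boxPoints(((cx,cy),(63,45),a));cv2.polylines(o,[np.int32((b-[560,30])*2)],True,col,1)
    ims.append(cv2.resize(o,None,fx=1.4,fy=1.4))
cv2.imwrite('pics/b.png',np.hstack(ims)[:,:,::-1])
E
```

```text
top 399 ((626.576904296875, 88.4510498046875), (58.87257385253906, 41.89799118041992), 21.992341995239258)
scene 427 ((626.161865234375, 92.14421844482422), (57.01060104370117, 42.8653564453125), 23.609840393066406)
```

View pics/b.png

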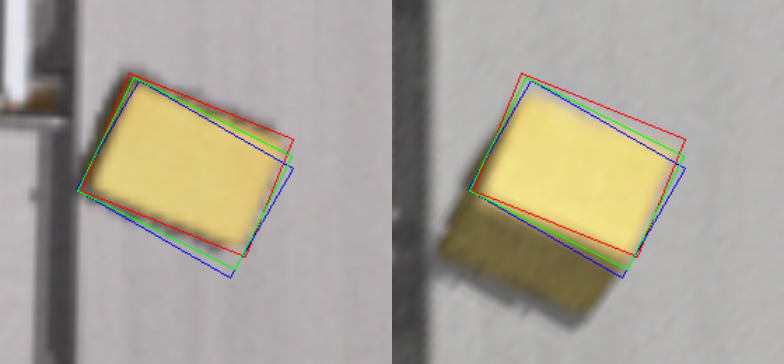

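The 22° outline fits in both views; the butter centre is about (0.625, 0.090).

```bash
python3 -m crank '[[0.05,0.013,0,0,0,-0.1,0],[0.1,0.027,0,0,0,-0.2,0],[0.15,0.04,0,0,0,-0.3,0],[0.172,0.0455,0.02,0,0,-0.385,0],[0.172,0.0455,0.05,0,0,-0.385,0],[0.172,0.0455,0.08,0,0,-0.385,0],[0.172,0.0455,0.1,0,0,-0.385,0],[0.172,0.0455,0.109,0,0,-0.385,0],[0.172,0.0455,0.109,0,0,-0.385,0],[0.172,0.0455,0.109,0,0,-0.385,255],[0.172,0.0455,0.109,0,0,-0.385,255],[0.172,0.0455,0.109,0,0,-0.385,255],[0.172,0.0455,0.109,0,0,-0.385,255],[0.172,0.0455,0.109,0,0,-0.385,255],[0.172,0.0455,0.109,0,0,-0.385,255],[0.172,0.0455,0.109,0,0,-0.385,255]]'
```

```text
time_s: 12.22
position: [0.6246, 0.0901, 0.261]
orientation: [-0.0, 0.981, 0.195, -0.002]
ft_force: [-0.9, 0.2, 1.9]
finger_gap: 0.488
```

```bash
python3 -m crank '[[0,0,-0.02,0,0,0,255],[0,0,-0.04,0,0,0,255],[0,0,-0.05,0,0,0,255],[-0.02,-0.024,-0.05,0,0,0.1,255],[-0.04,-0.048,-0.05,0,0,0.23,255],[-0.059,-0.073,-0.05,0,0,0.34,255],[-0.059,-0.073,-0.05,0,0,0.385,255],[-0.059,-0.073,-0.05,0,0,0.385,255]]'; python3 fronts.py top top1.png; python3 fronts.py scene s3.png
```

```text
time_s: 13.22
position: [0.5422, 0.1352, 0.3111]
orientation: [0.0, 1.0, 0.004, -0.002]
ft_force: [0.3, -0.2, 0.0]
finger_gap: 0.494
-0.115 55 [0.5637 0.566  0.5719]
-0.14 44 [0.5643 0.5668 0.5719]
-0.09 53 [0.5634 0.5657 0.5735]
0.01 51 [0.5634 0.5659 0.5896]
-0.02 53 [0.5638 0.5666 0.5719]
0.04 51 [0.5632 0.5675 0.573 ]
0.135 36 [0.4779 0.4804 0.4843]
0.1 42 [0.4762 0.4791 0.484 ]
0.165 0 
[0.54243458 0.13504637 0.31115906] 13.275
-0.115 33 [0.5643 0.5656 0.5721]
-0.14 31 [0.5637 0.5659 0.5712]
-0.09 34 [0.5637 0.5658 0.5723]
0.01 26 [0.5636 0.5647 0.5666]
-0.02 36 [0.5634 0.5647 0.5703]
0.04 0 
0.135 70 [0.4768 0.4786 0.487 ]
0.1 36 [0.4773 0.4797 0.4838]
0.165 86 [0.4767 0.4788 0.4875]
[0.54255807 0.13494482 0.31113611] 13.325
```

```bash
python3 -c "
import cv2,numpy as np
a=cv2.imread('pics/top1.png')[120:320,150:400];b=cv2.imread('pics/s3.png')[160:360,150:400]
cv2.imwrite('pics/c1.png',cv2.resize(np.hstack([a,b]),None,fx=1.6,fy=1.6))"
```

```text
(no output)
```

View pics/c1.png

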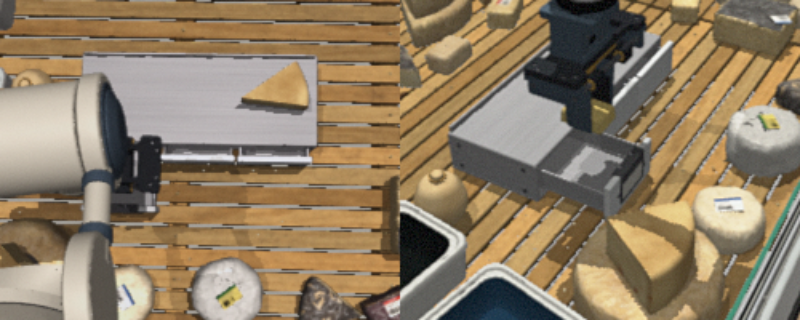

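The left crop (top) shows the arm over the drawer. The right crop (scene) shows the butter held in the jaws at about (600,115), above the open drawer. I lower it now.

```bash
python3 -m crank '[[-0.004,0,0.025,0,0,0,255],[-0.004,0,0.05,0,0,0,255],[-0.004,0,0.07,0,0,0,255],[-0.004,0,0.082,0,0,0,255],[-0.004,0,0.09,0,0,0,255],[-0.004,0,0.092,0,0,0,255],[-0.004,0,0.093,0,0,0,255]]'; python3 -m crank '[[0,0,0.001,0,0,0,255],[0,0,0.0015,0,0,0,255]]'
```

```text
time_s: 14.2
position: [0.5383, 0.1348, 0.2185]
orientation: [0.0, 1.0, 0.004, -0.002]
ft_force: [0.2, 1.4, -0.8]
finger_gap: 0.493
time_s: 14.45
position: [0.5384, 0.1349, 0.2173]
orientation: [0.0, 1.0, 0.004, -0.002]
ft_force: [0.2, 0.4, -0.7]
finger_gap: 0.489
```

```bash
python3 -m crank '[[0,0,0.001,0,0,0,255],[0,0,0.0015,0,0,0,255]]'
```

```text
time_s: 14.7
position: [0.5384, 0.1349, 0.2159]
orientation: [0.0, 1.0, 0.004, -0.002]
ft_force: [-2.9, -0.2, 10.9]
finger_gap: 0.493
```

```bash
python3 -m crank '[[0,0,0,0,0,0,130],[0,0,0,0,0,0,100],[0,0,0,0,0,0,100],[0,0,0,0,0,0,100],[0,0,-0.02,0,0,0,100],[0,0,-0.06,0,0,0,100],[0,0,-0.1,0,0,0,100],[-0.05,0,-0.1,0,0,0,255],[-0.092,0,-0.1,0,0,0,255],[-0.092,0,-0.1,0,0,0,255],[-0.092,0,-0.1,0,0,0,255],[-0.092,0,-0.06,0,0,0,255],[-0.092,0,-0.02,0,0,0,255],[-0.092,0,-0.005,0,0,0,255],[-0.092,0,-0.005,0,0,0,255]]'; python3 - <<'E'
from h import *
im,d=snap('scene','s4.png');P=cloud('scene',d)
for m in masks_of('butter_center','scene')[:2]:
    Q=P[m['pixels']];print(m['p'],m['point'],np.nanmedian(Q,0),np.nanpercentile(Q,[3,97],axis=0))
a=im[180:340,180:400,::-1];cv2.imwrite('pics/c2.png',cv2.resize(a,None,fx=3,fy=3))
E
```

```text
time_s: 16.58
position: [0.4471, 0.134, 0.2201]
orientation: [0.0, 1.0, 0.004, -0.002]
ft_force: [0.3, -0.7, -0.1]
finger_gap: 0.001
0.88 [267.9, 262.7] [0.54656207 0.15450987 0.04153746] [[0.51129443 0.12079629 0.02435859]
 [0.56845307 0.16048351 0.04565897]]
```

View pics/c2.png

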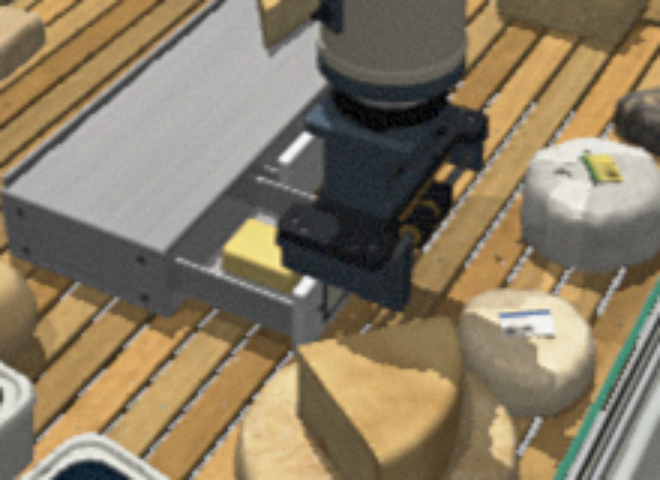

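The butter lies flat in the framed drawer at crop (255,255), and the fingers are in front of the drawer's face. I push it home.

```bash
python3 -m crank '[[0.008,0,0,0,0,0,255],[0.016,0,0,0,0,0,255],[0.024,0,0,0,0,0,255],[0.032,0,0,0,0,0,255],[0.04,0,0,0,0,0,255],[0.048,0,0,0,0,0,255],[0.056,0,0,0,0,0,255],[0.064,0,0,0,0,0,255],[0.072,0,0,0,0,0,255],[0.08,0,0,0,0,0,255],[0.087,0,0,0,0,0,255],[0.094,0,0,0,0,0,255],[0.1,0,0,0,0,0,255],[0.105,0,0,0,0,0,255],[0.11,0,0,0,0,0,255]]'; python3 -m crank '[[0.002,0,0,0,0,0,255],[0.003,0,0,0,0,0,255]]'
```

```text
time_s: 18.55
position: [0.5574, 0.135, 0.2212]
orientation: [0.0, 1.0, 0.004, -0.002]
ft_force: [-4.3, -0.8, 2.0]
finger_gap: 0.009
time_s: 18.8
position: [0.5599, 0.1351, 0.221]
orientation: [0.0, 1.0, 0.004, -0.002]
ft_force: [-11.0, 0.5, 8.1]
finger_gap: 0.0
```

End stop reached with the same feel as before. I back off and rise, then move clear for the check.

```bash
python3 -m crank '[[-0.03,0,0,0,0,0,255],[-0.08,0,0,0,0,0,255],[-0.108,0,0,0,0,0,255],[-0.108,0,-0.06,0,0,0,255],[-0.108,0,-0.12,0,0,0,255],[-0.108,0.05,-0.15,0,0,0,255],[-0.108,0.1,-0.15,0,0,0,255],[-0.108,0.15,-0.15,0,0,0,255],[-0.108,0.2,-0.15,0,0,0,255],[-0.108,0.25,-0.15,0,0,0,255],[-0.108,0.27,-0.15,0,0,0,255],[-0.108,0.27,-0.15,0,0,0,255],[-0.108,0.27,-0.15,0,0,0,255],[-0.108,0.27,-0.15,0,0,0,255],[-0.108,0.27,-0.15,0,0,0,255],[-0.108,0.27,-0.15,0,0,0,255]]'; python3 fronts.py top top2.png; python3 fronts.py scene s5.png;python3 -c "
from h import *
for n in('top','scene'):
    im,d=snap(n);P=cloud(n,d)
    for l in('wedge','rind_block','brick','scamorza'):
        r=masks_of(l,n)
        if r: print(n,l,round(r[0]['p'],2),np.round(np.nanmedian(P[r[0]['pixels']],0),4))
a=cv2.imread('pics/top2.png')[120:320,150:450];b=cv2.imread('pics/s5.png')[140:340,150:450]
cv2.imwrite('pics/c3.png',cv2.resize(np.hstack([a,b]),None,fx=1.33,fy=1.33))"
```

```text
time_s: 20.8
position: [0.455, -0.1354, 0.3717]
orientation: [0.0, 1.0, 0.005, -0.002]
ft_force: [0.5, 0.4, 0.1]
finger_gap: 0.004
-0.115 38 [0.5654 0.5698 0.5933]
-0.14 20 [0.5914 0.5927 0.5952]
-0.09 52 [0.5636 0.5656 0.5734]
0.01 51 [0.5633 0.5658 0.5896]
-0.02 53 [0.5639 0.5666 0.5719]
0.04 57 [0.563  0.5658 0.5732]
0.135 67 [0.5599 0.565  0.5728]
0.1 57 [0.5607 0.5661 0.5735]
0.165 60 [0.5594 0.5644 0.5723]
[ 0.45502215 -0.13547167  0.37172082] 20.85
-0.115 34 [0.5643 0.5658 0.5721]
-0.14 29 [0.5643 0.5668 0.5723]
-0.09 34 [0.5638 0.566  0.5734]
0.01 46 [0.5633 0.5654 0.572 ]
-0.02 43 [0.5638 0.5662 0.5721]
0.04 48 [0.5636 0.5643 0.5723]
0.135 79 [0.5603 0.5622 0.5715]
0.1 59 [0.5611 0.5648 0.5738]
0.165 80 [0.5602 0.5627 0.5701]
[ 0.45500455 -0.13556132  0.37171254] 20.9
top wedge 0.94 [ 0.6707 -0.1272  0.1042]
top rind_block 0.88 [ 0.5128 -0.3779  0.0554]
top brick 0.58 [ 0.6334 -0.3824  0.0355]
top scamorza 0.8 [0.673  0.2812 0.0642]
scene wedge 0.98 [ 0.6599 -0.1144  0.1017]
scene rind_block 0.61 [ 0.4719 -0.3184  0.0489]
scene brick 0.7 [ 0.4719 -0.3191  0.0487]
scene scamorza 0.57 [0.6633 0.3039 0.0588]
```

View pics/c3.png

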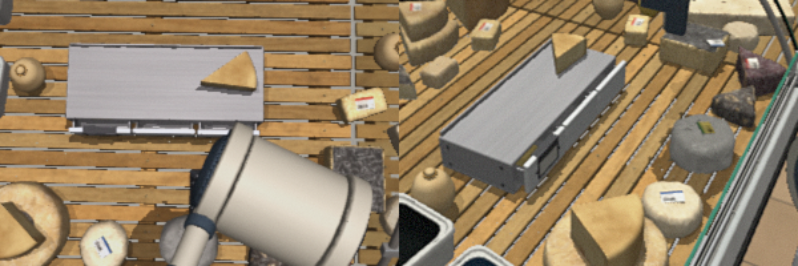

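All three fronts are flush. The framed front reads 0.560, the same as at the start because of its clip, and nothing has been disturbed. I hand the job in.

```bash
python3 -c "
from plant import env
print(env.sign_off())"
```

```text
the job is handed in; nothing more can be done
None
```

The butter is in the framed drawer, all three drawers are latched home, and I handed the job in at about 21 s.

**What I did:** I pushed the plain drawer that was left out to its end stop, and it latched. I then pressed the framed front so the drawer sprang out. I gripped the butter across its 45 mm width and lowered it until it touched the drawer floor, at about 11 N. After letting go, I pushed the framed drawer to its end stop and moved the arm clear.

**Last checks:**
- **Drawers:** both cameras showed all three fronts flush. The plain fronts were at x of about 0.564 m. The framed one was at 0.560 m, as at the start, because of its clip.
- **Butter:** I saw it lying flat in the drawer before closing it. It can't be seen now that the drawer is shut.
- **Wedge and scamorza:** both cameras had these within 2 mm of where they started.
- **Brick:** the top camera had it within 1 mm. The scene camera's network mistook the rind block for the brick, so that reading doesn't count.
- **Rind block:** the top camera's reading was about 34 mm off, but the arm was covering part of it. The scene camera had it about 7 mm off, with no sign of contact.
- **Camera disagreement:** the two cameras first differed on the butter's pose by about 6 mm and 8°. A colour check settled on about 22° before I gripped it.

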